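# Shut and latch the hatch of the desk power box

### The arm

A 6-joint arm with a two-finger parallel gripper is mounted at the origin on the work surface. World frame = base frame: x ahead of the robot, y to its left, z up, the work surface at z = 0. Lengths are in m, angles in rad, forces in N, time in s.
With the tool pointing down it reaches from about 0.4 to 0.825 m from the base axis. Payload 7 kg.
Tool frame: the origin (TCP) lies at the very end of the fingers, on their centre line; the grasp point (between the pads) lies 19 mm behind it; z points along the fingers, x is the direction in which the jaws open and shut, and the axes are right-handed (so a half turn about z gives the same grasp; the last joint's range is limited). The gripper opens to 88 mm and grips with 3 to 60 N. Pads are 19 mm wide; open, the fingers measure 130 mm over their backs; the gripper's body (78 mm by 193 mm) begins 47 mm behind the grasp point.
Start: joints at [-1.053, 0.359, 0.012, 0, -1.224, -0.288], TCP at [0.154, -0.657, 0.227] pointing down, gripper open.
Joint ranges: [-3.07, 3.07], [-1.43, 2.12], [-1.02, 1.25], [-3.03, 1.67], [-3.05, -0], [-3.03, 3.03]. Speed limits (rad/s): [2.39, 2.39, 3.01, 3.14, 3.14, 3.14].

### API

Orientations are given as [roll, pitch, yaw] about the fixed x, y, z axes, in that order (R = Rz(yaw) Ry(pitch) Rx(roll)).
In Python, from station import telemetry, grab_frame, arm, regions_of, pinpoint gives the robot as it stands. The module is installed in compiled form; this text tells all that it offers.
- The arm moves only by the shell command python3 -m inch 'ROWS' [FORCE]. ROWS is text: rows parted by semicolons, each of 7 numbers parted by spaces: the opening, from 0 (shut) to 1 (fully open), then the shift along the world's x, y, z in cm, then the turn, a rotation vector about the world's x, y, z in degrees. A call has 1 to 12 rows; each row is the pose to reach, as a shift and turn from the pose measured when the call began; what a row does not reach only later rows make up. A row lasts 1/8 s, in which the tool goes at most 62.5 mm and 10.7 degrees, less where a joint would pass 70% of its speed; a pose out of reach is approached as far as the arm can. A call with a gripper value outside its range is refused whole. The fingers move at their own pace and stop on an object; FORCE is the grip in N (left out, the last holds). Time passes only in rows, so rows that repeat a pose let the fingers close. It gives the time, the measured TCP pose, the force and the opening at its end, in the units of the state.
- telemetry.get_state(): the state, without advancing time (a new reading comes with each control period).
- grab_frame(name): name is "scene" or "top" or "wrist"; returns a dict with "pixels" (384x512x3 uint8, red, green, blue), "fx", "fy", "cx", "cy" (pixels), "R" (3x3) and "t" (3): a world point X has camera coordinates R X + t. Camera axes: x right, y down, z forward; pixel columns grow to the right and rows downward; lengths in m; the calibration is good to about 2 mm. A picture is of the moment at which its call begins. There is no depth.
- arm.job_done(): hands the job in, once; it reports no verdict.
Trained networks look in the newest picture that a camera, given by its name, has taken for a name from the list of things; names that differ only in an ending like _2 or _b are one class to them, and where a whole thing is asked for, a point or a joint stands for the part that bears it (a point fixed in the world has none). Each returns a list of dicts, best first, with "p" (0 to 1); they miss things now and then, are a little off and sometimes report something else, mostly with a low value. They report only what shows in the picture. A call takes as long as a camera call.
- regions_of(camera, name): "pixels" (384x512 bool, what is visible of it) and "bbox" ([left, top, right, bottom] in pixels, round what is visible of it).
- pinpoint(camera, name): "location" ([column, row] in pixels: a listed point, or the origin of a listed thing).
The state is a dict: "t": time; "q": joint angles; "qd": joint speeds; "joint_efforts": joint torques, N m; "eef_pos": TCP position; "ee_rot": TCP orientation; "force": force on the tool from outside, world axes, zero at the start; "moment": the same for the moment, N m; "width": finger opening in m.
Only numpy, scipy, OpenCV 4.12 (cv2) and the standard library are available. Lean on these libraries where they do the work, as an engineer would, in place of code of your own. Each camera call takes 0.05 s, during which the arm holds its last target. There are 200 camera calls.

### The job

The grey hatch of the white cable box is standing ajar on its sprung hinge. Take hold of the red wing knob, press the hatch down gently onto its seal, and while holding it down turn the knob clockwise until the tongue underneath is behind the frame edge and you feel its end stop; then let go so that the hatch stays shut. Do not force the seal, the tongue or the end stop, and leave the other things on the desk alone.

Things in the scene. Friction and masses are not known exactly. Their poses are not given: they have to be found in the camera images.
- box: White cable and power box with wood-look side panels, fixed to the desk, 240 mm (x) by 260 mm (y) by 80 mm high. Origin: centre of its underside, on the desk. Its x axis points away from the hinge, towards the edge where the hatch latches; z up.
- hinge (a point): Middle of the hatch's hinge line, 110 mm behind the box's centre (box x = -110 mm) and 80 mm above the desk; the line runs along the box's y axis. Axes as the box's.
- hatch (a joint): Hatch angle, rad: 0 = level with the box's rim, positive = free edge raised. Rests ajar near 0.2 on a sprung hinge; the push at the knob to close it grows to about 6 N at level, then the seal adds to it. Grey plate, 226 mm from hinge line to free edge, 236 mm wide, 6 mm thick, underside in the hinge line's plane. Latched it reads between -0.035 and 0.015.
- knob (a joint): Knob turn relative to the hatch, rad, clockwise from above positive; starts between 0 and 0.25. At 0 (unlocked) the tongue points to the box's +y and the wing's long side lies along the hatch's x; near 1.3 the tongue points to the latching edge. Friction about 0.05 N m. A solid end stop lies unseen between 1.15 and 1.45: feel a rise of 0.1 to 0.2 N m; 0.45 N m on it is too much.
- wing (a point): Middle of the red wing, on the knob's axis, 165 mm from the hinge line, midway across the hatch, 26 mm above its underside. Upright plate 46 mm long (this point's x), 11 mm thick (y), 28 mm high, on a black disc 48 mm across that turns with it; disc top 14 mm below this point, wing top 14 mm above. z: along the axis, square to the hatch.
- tongue_tip (a point): End of the steel tongue under the hatch, 45 mm from the knob's axis, 35 mm below the middle of the wing. The frame edge is a strip along the box's +x wall, starting 27 mm from the axis. From a knob turn of about 0.5 the tongue passes under it if the hatch is far enough down; else it jams on the edge's side or, with the hatch up, turns above it.
- tumbler: Glass tumbler, 74 mm across and 90 mm high, standing on the desk beside the box. Origin: centre of its underside.
- calculator: Black desk calculator, 130 by 100 by 26 mm, lying on the desk. Origin: centre of its underside.
- stapler: Blue stapler, 130 by 32 mm and 54 mm high, standing on the desk. Origin: centre of its underside.
- seal (a point): Nominal middle of the rubber seal strip under the hatch's free edge, at the rim. The real height differs every time by up to 4 mm, unseen; it gives 5 mm. The tongue clears the frame edge once the seal is pressed 2.5 mm: 12 to 15 N of push at the knob in all, springs included. About 20 N takes the seal to its hard bottom; 30 N damages it.

How it is judged:
By the outcome, as a careful person would: the job done as asked, in the order asked, and still so for the second after the job is handed in, with the robot touching nothing.
It also fails if it takes over 67 s, if anything falls off the work surface, if the arm or the gripper's body presses on something with over 40 N, if the wrist force passes 120 N, or if a joint passes its speed limit or range.

## Working session

There is one attempt and no reset: what is moved stays moved. The work goes in short steps, Python scripts to look and compute and a shell command to move; the robot and the scene stay as the last step left them, time stands still between calls to the robot, and variables do not carry over. Pictures are saved under pics/ and viewed, about 8 in all and at most 12, crops included, and the job is handed in when it is done.

```bash
mkdir -p pics
python3 - <<'E'
from station import telemetry, grab_frame, arm, regions_of, pinpoint
import cv2, numpy as np
s=telemetry.get_state(); print({k:np.round(v,3) for k,v in s.items()})
ims=[]
for c in ["scene","top"]:
    f=grab_frame(c); ims.append(f["pixels"][:,:,::-1])
    print(c,f["fx"],f["fy"],f["cx"],f["cy"],np.round(f["R"],4).tolist(),np.round(f["t"],4).tolist())
    for n in ["box","hinge","wing","seal","tumbler","calculator","stapler","tongue_tip"]:
        print(n,[(np.round(d["location"],1).tolist(),round(d["p"],2)) for d in pinpoint(c,n)[:2]])
cv2.imwrite("pics/a.png",cv2.resize(np.hstack(ims),(800,300)))
E
```

```text
{'t': np.float64(0.0), 'q': array([-1.053,  0.359,  0.011, -0.   , -1.224, -0.288]), 'qd': array([ 0.   ,  0.   , -0.   ,  0.001, -0.002,  0.002]), 'joint_efforts': array([ 1.0000e-03, -5.8273e+01,  2.9305e+01,  6.9970e+00,  7.0000e-03,
       -0.0000e+00]), 'eef_pos': array([ 0.154, -0.657,  0.226]), 'ee_rot': array([-3.141e+00, -2.000e-03,  1.800e+00]), 'force': array([ 0.404, -0.317,  0.02 ]), 'moment': array([ 0.015,  0.043, -0.023]), 'width': np.float64(0.088)}
scene 450.902906647538 450.902906647538 253.1096068835338 188.2392286037234 [[-0.7959, 0.6054, 0.0023], [0.4458, 0.5886, -0.6745], [-0.4097, -0.5358, -0.7383]] [0.4302, -0.2385, 1.3175]
box [([289.3, 207.7], 0.72)]
hinge [([332.3, 161.9], 0.71)]
wing [([275.5, 176.4], 0.78)]
seal [([249.7, 199.1], 0.68)]
tumbler [([221.7, 155.7], 0.7)]
calculator [([343.5, 284.2], 0.78), ([274.4, 172.0], 0.48)]
stapler [([226.3, 274.3], 0.95)]
tongue_tip [([278.5, 198.5], 0.79)]
top 407.6323519930808 407.6323519930808 256.12615577055425 195.21549259804914 [[0.0289, -0.9996, -0.0023], [-0.9899, -0.0283, -0.1388], [0.1387, 0.0063, -0.9903]] [0.0152, 0.5705, 1.0333]
box [([234.1, 225.9], 0.64)]
hinge [([228.6, 266.2], 0.57)]
wing [([237.4, 200.3], 0.52)]
seal [([214.4, 193.2], 0.67)]
tumbler [([324.9, 214.3], 0.82)]
calculator [([146.5, 199.2], 0.9)]
stapler [([211.5, 139.5], 0.67)]
tongue_tip [([216.6, 192.4], 0.81)]
```

View pics/a.png

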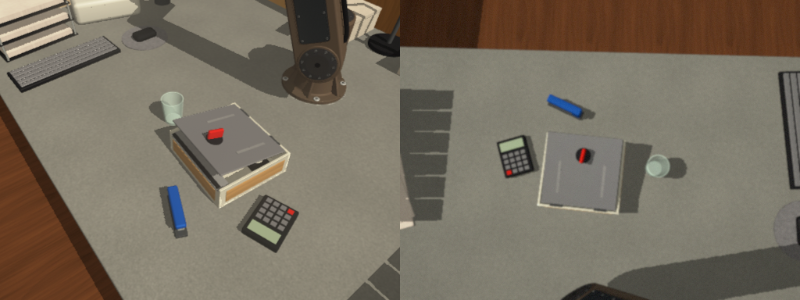

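The scene and top pictures show the box mid-picture with its hinge toward the robot. The red wing is at scene (275,170) and top (237,200); tumbler, calculator and stapler all stand clear of it.

```bash
cat > h.py <<'E'
from station import telemetry, grab_frame, arm, regions_of, pinpoint
import cv2, numpy as np
from scipy.optimize import least_squares
from scipy.spatial.transform import Rotation as Ro
def proj(f,X):
    c=np.atleast_2d(X)@np.array(f["R"]).T+f["t"]
    return np.c_[f["fx"]*c[:,0]/c[:,2]+f["cx"],f["fy"]*c[:,1]/c[:,2]+f["cy"]]
def tri(obs):
    return least_squares(lambda X:np.concatenate([(proj(f,X)[0]-p) for f,p in obs]),[.55,0,.1])
def red(f,roi=None):
    h=cv2.cvtColor(f["pixels"],cv2.COLOR_RGB2HSV)
    m=((h[...,0]<8)|(h[...,0]>172))&(h[...,1]>170)&(h[...,2]>90)
    n,l,st,c=cv2.connectedComponentsWithStats(m.astype(np.uint8))
    i=1+np.argmax(st[1:,4]); return l==i,c[i],st[i]
def model(p):  # x,y,yaw,hatch -> hinge, Rhatch, wing
    Rb=Ro.from_euler('z',p[2]); b=np.array([p[0],p[1],0])
    hg=b+Rb.apply([-.11,0,.08]); Rh=Rb*Ro.from_euler('y',-p[3])
    return b,hg,Rh,hg+Rh.apply([.165,0,.026])
E
python3 - <<'E'
from h import *
S=grab_frame("scene");T=grab_frame("top")
P={}
for n in ["box","hinge","wing"]:
    P[n]=[(f,pinpoint(c,n)[0]["location"]) for f,c in((S,"scene"),(T,"top"))]
    r=tri(P[n]); print(n,r.x.round(4),"res",r.fun.round(1))
R=[(f,red(f)[1]) for f in (S,T)]; r=tri(R); print("red",r.x.round(4),r.fun.round(1),[red(f)[2] for f in(S,T)])
def res(p):
    b,h,Rh,w=model(p); e=[]
    for X,o,k in((b,P["box"],.4),(h,P["hinge"],.4),(w,R,1)):
        for f,q in o: e+=list(k*(proj(f,X)[0]-q))
    return np.array(e)
s=least_squares(res,[.55,.03,0,.2],loss='soft_l1');print(s.x.round(4),s.fun.round(1),model(s.x)[3])
for n,f in(("S",S),("T",T)):
    im=f["pixels"][:,:,::-1].copy(); b,h,Rh,w=model(s.x); Rb=Ro.from_euler('z',s.x[2])
    c=[b+Rb.apply([x*.12,y*.13,.08]) for x,y in((-1,-1),(-1,1),(1,1),(1,-1))]
    cv2.polylines(im,[proj(f,c).round().astype(int)],1,(0,255,0))
    c=[h+Rh.apply([x,y,.006]) for x,y in((0,-.118),(0,.118),(.226,.118),(.226,-.118))]
    cv2.polylines(im,[proj(f,c).round().astype(int)],1,(255,0,255))
    u,v=proj(f,w)[0].astype(int); cv2.imwrite(f"pics/b{n}.png",cv2.resize(im[v-60:v+90,u-80:u+90],None,fx=2.3,fy=2.3))
a,b=cv2.imread("pics/bS.png"),cv2.imread("pics/bT.png");cv2.imwrite("pics/b.png",np.hstack([a,b]))
E
```

```text
box [ 0.5021  0.0895 -0.0083] res [ 1.2  0.1  1.  -1. ]
hinge [0.3831 0.0922 0.0693] res [ 0.6  0.   0.5 -0.4]
wing [0.5462 0.0839 0.1405] res [ 0.7  0.1  0.6 -0.6]
red [0.5466 0.0856 0.1363] [ 0.2  0.   0.2 -0.2] [array([266, 164,  20,  14, 212], dtype=int32), array([229, 190,   9,  18, 100], dtype=int32)]
[ 0.4997  0.0887 -0.06    0.1896] [ 0.8 -1.1  0.5 -0.1  0.  -0.5 -0.4 -1.2  0.2  0.   0.1 -0.3] [0.54675979 0.0858664  0.13663259]
```

View pics/b.png

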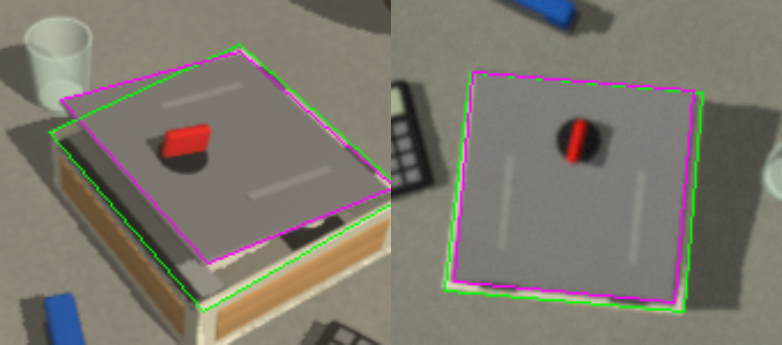

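The fitted outlines (box green, hatch magenta) match both pictures: box yaw is about -0.06 and the hatch about 0.19 rad. Next I work out the knob angle and the shift to a pre-grasp pose.

```bash
cat >> h.py <<'E'
def rel(p,k,up,flip=np.pi):
    """shift cm / rotvec deg from the present pose to TCP at wing+up*n, jaws across wing turned k cw"""
    b,h,Rh,w=model(p); s=telemetry.get_state()
    Rt=Rh*Ro.from_euler('z',-k)*Ro.from_euler('z',np.pi/2+flip)*Ro.from_euler('x',np.pi)
    R0=Ro.from_euler('xyz',s["ee_rot"])
    X=w+Rh.apply([0,0,up])
    return ((X-s["eef_pos"])*100).round(2),np.degrees((Rt*R0.inv()).as_rotvec()).round(1),X.round(4)
E
python3 - <<'E'
from h import *
p=[.4997,.0887,-.06,.1896]
for c in("scene","top"):
    f=grab_frame(c); m,_,_=red(f); y,x=np.nonzero(m)
    e=[]
    # best k by silhouette IoU
    b,h,Rh,w=model(p)
    for k in np.arange(-.1,.45,.025):
        q=np.array([(a*.023,bb*.0055,z*.014) for a in(-1,1) for bb in(-1,1) for z in(-1,1)])
        Q=w+(Rh*Ro.from_euler('z',-k)).apply(q)
        hull=cv2.convexHull((proj(f,Q)*16).round().astype(np.int32)); M=np.zeros(m.shape,np.uint8); cv2.fillConvexPoly(M,hull,1,shift=4)
        M=M>0; e.append(((m&M).sum()/(m|M).sum(),round(k,3)))
    print(c,sorted(e)[::-1][:4])
for k in(.15,): print(rel(p,k,.09))
E
```

```text
scene [(np.float64(0.7241379310344828), np.float64(-0.1)), (np.float64(0.7226027397260274), np.float64(-0.075)), (np.float64(0.7009966777408638), np.float64(-0.0)), (np.float64(0.6986754966887417), np.float64(0.025))]
top [(np.float64(0.7769230769230769), np.float64(0.2)), (np.float64(0.7769230769230769), np.float64(0.125)), (np.float64(0.7651515151515151), np.float64(0.175)), (np.float64(0.7633587786259542), np.float64(0.1))]
(array([37.61, 74.42, -0.15]), array([-14.8,  -2.4, 154.2]), array([0.5298, 0.0869, 0.225 ]))
```

```bash
python3 -m inch '1 6 6 3 0 0 10; 1 12 12 5 0 0 20; 1 18 17 6 0 0 30; 1 21 22 6 0 0 40; 1 24 27 6 0 0 50; 1 26 32 6 0 0 60; 1 28 37 6 0 0 70; 1 30 42 6 0 0 80; 1 32 47 6 0 0 90; 1 34 52 6 0 0 100; 1 36 57 6 0 0 110; 1 37.6 62 5 0 0 120' 40; python3 -c "
from h import *
print(telemetry.get_state()['q'].round(2)); print(rel([.4997,.0887,-.06,.1896],.15,.09))"
```

```text
t: 2.9
eef_pos: [0.5308, -0.035, 0.2775]
ee_rot: [-3.14, 0.002, -2.382]
force: [1.2, -0.7, 0.0]
width: 0.0876
[ 0.3   0.09 -0.22  0.   -1.26  0.46]
(array([-0.09, 12.19, -5.24]), array([ -3.9, -10.2,  34.3]), array([0.5298, 0.0869, 0.225 ]))
```

```bash
python3 -m inch '1 0 4 -1 0 0 10; 1 0 8 -2 -1 -2 20; 1 0 12.2 -3 -2 -5 30; 1 0 12.2 -4 -3.9 -10.2 34.3; 1 0 12.2 -5.2 -3.9 -10.2 34.3;1 0 12.2 -5.2 -3.9 -10.2 34.3'
python3 - <<'E'
from h import *
p=[.4997,.0887,-.06,.1896]
print(telemetry.get_state()['q'].round(2)); print(rel(p,.15,.09))
f=grab_frame("wrist"); im=f["pixels"][:,:,::-1].copy()
b,h,Rh,w=model(p)
for k,col in((.15,(0,255,0)),):
    q=np.array([(a*.023,bb*.0055,.014) for a,bb in((-1,-1),(-1,1),(1,1),(1,-1))])
    cv2.polylines(im,[proj(f,w+(Rh*Ro.from_euler('z',-k)).apply(q)).round().astype(int)],1,col)
cv2.imwrite("pics/c.png",im)
E
```

```text
t: 3.65
eef_pos: [0.5304, 0.0868, 0.225]
ee_rot: [-2.956, 0.028, -1.779]
force: [0.8, 0.8, -0.1]
width: 0.0875
[ 0.61  0.02 -0.5   0.15 -0.91  0.67]
(array([-0.06,  0.01, -0.  ]), array([-0. , -0.1,  0.1]), array([0.5298, 0.0869, 0.225 ]))
```

View pics/c.png

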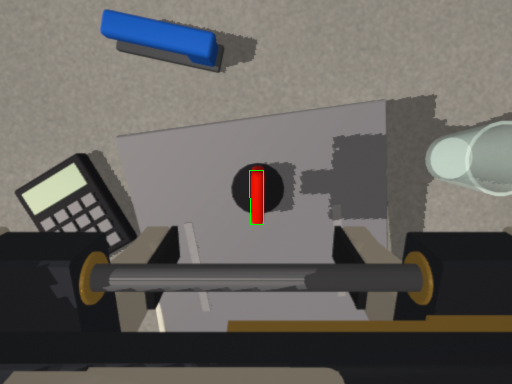

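The wing in the wrist picture, at about (257,197), lies within 2 px of the projection (knob turn about 0.15) and upright between the fingers. I go down along the hatch normal and close.

```bash
python3 -m inch '1 0.6 0 -3.3 0 0 0; 1 1.2 -0.1 -6.5 0 0 0; 1 1.5 -0.1 -8.2 0 0 0; 1 1.8 -0.1 -9.8 0 0 0; 1 1.8 -0.1 -9.8 0 0 0' 25; python3 -c "
from h import *
s=telemetry.get_state();print(s['moment'].round(3),s['force'].round(2)); print(rel([.4997,.0887,-.06,.1896],.15,-.01))"
```

```text
t: 4.32
eef_pos: [0.5496, 0.0852, 0.1269]
ee_rot: [-2.957, 0.027, -1.782]
force: [0.0, 0.5, -0.2]
width: 0.0875
[0.02  0.781 0.007] [ 0.05  0.46 -0.17]
(array([-0.1 ,  0.06, -0.01]), array([ 0. , -0.2,  0.2]), array([0.5486, 0.0858, 0.1268]))
```

```bash
python3 -m inch '0 0 0 0 0 0 0;0 0 0 0 0 0 0;0 0 0 0 0 0 0;0 0 0 0 0 0 0;0 0 0 0 0 0 0;0 0 0 0 0 0 0;0 0 0 0 0 0 0;0 0 0 0 0 0 0' 25; python3 -c "
from h import *
s=telemetry.get_state();print(s['moment'].round(3),s['force'].round(2),s['width']); f=grab_frame('scene'); cv2.imwrite('pics/d.png',cv2.resize(f['pixels'][110:260,190:370,::-1],None,fx=3,fy=3))"
```

```text
t: 5.32
eef_pos: [0.5496, 0.0852, 0.1269]
ee_rot: [-2.957, 0.027, -1.782]
force: [1.0, 0.2, -0.6]
width: 0.0134
[-0.015  0.709  0.002] [ 0.99  0.17 -0.59] 0.013448951813834086
```

View pics/d.png

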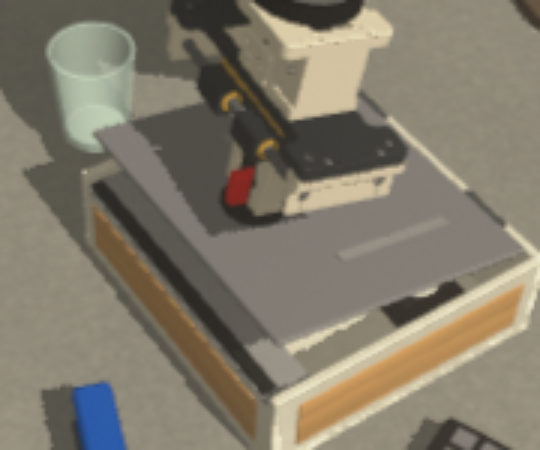

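```bash
python3 -m inch '0 0 0 0 0 0 0;0 0 0 0 0 0 0;0 0 0 0 0 0 0;0 0 0 0 0 0 0' 25
cat >> h.py <<'E'
def rd():
    import sys
    s=telemetry.get_state(); y=-.06
    n=lambda v:(Ro.from_euler('z',-y).apply(v)).round(3)
    d=np.array(s["eef_pos"])-model([.4997,.0887,y,0])[1]; d=n(d)
    Rt=Ro.from_euler('xyz',s["ee_rot"])
    print("t",round(s["t"],2),"w",round(s["width"],4),"Fbox",n(s["force"]),"M tool",Rt.inv().apply(s["moment"]).round(3),"d hinge",d,"rot",np.round(s["ee_rot"],3),"q6",round(s["q"][5],2))
E
python3 - <<'E'
from h import *
rd(); p0=[.4997,.0887,-.06,.1896]
r0=rel(p0,.15,-.01)
for a in(.12,.06,.03,.02,.01,0,-.01,-.02,-.03):
    r=rel([*p0[:3],a],.15,-.01); print(a,(r[0]-r0[0]).round(2),(r[1]-r0[1]).round(2))
E
```

```text
t: 5.88
eef_pos: [0.5493, 0.0842, 0.1268]
ee_rot: [-2.957, 0.025, -1.782]
force: [0.6, -3.1, 0.8]
width: 0.0108
t 5.88 w 0.0108 Fbox [ 0.78  -3.1    0.813] M tool [ 0.072  1.05  -0.014] d hinge [ 0.16  -0.001  0.047] rot [-2.957  0.025 -1.782] q6 0.64
0.12 [ 0.29 -0.01 -1.12] [0.3 4.  0. ]
0.06 [ 0.47 -0.02 -2.1 ] [0.5 7.4 0. ]
0.03 [ 0.54 -0.03 -2.59] [0.6 9.1 0. ]
0.02 [ 0.56 -0.03 -2.75] [0.6 9.7 0. ]
0.01 [ 0.58 -0.03 -2.92] [ 0.7 10.2  0. ]
0 [ 0.6  -0.03 -3.08] [ 0.7 10.8  0. ]
-0.01 [ 0.61 -0.03 -3.25] [ 0.7 11.4  0. ]
-0.02 [ 0.63 -0.03 -3.41] [ 0.8 12.   0. ]
-0.03 [ 0.64 -0.03 -3.58] [ 0.8 12.5  0. ]
```

```bash
python3 -m inch '0 0.15 0.05 -0.55 0.1 2 0;0 0.29 0.05 -1.12 0.3 4 0;0 0.38 0.05 -1.6 0.4 5.7 0;0 0.47 0.05 -2.1 0.5 7.4 0;0 0.54 0.05 -2.59 0.6 9.1 0;0 0.54 0.05 -2.59 0.6 9.1 0;0 0.54 0.05 -2.59 0.6 9.1 0' 35; python3 -c "
from h import *
rd()"
```

```text
t: 6.75
eef_pos: [0.5547, 0.0839, 0.101]
ee_rot: [-3.115, 0.001, -1.784]
force: [0.3, -5.9, 4.4]
width: 0.0107
t 6.75 w 0.0107 Fbox [ 0.67  -5.884  4.395] M tool [ 0.33   2.07  -0.003] d hinge [ 0.165 -0.002  0.021] rot [-3.115e+00  1.000e-03 -1.784e+00] q6 0.83
```

```bash
python3 -m inch '0 0.02 -0.03 -0.08 0 0.3 0;0 0.03 -0.03 -0.16 0 0.6 0;0 0.03 -0.03 -0.16 0 0.6 0;0 0.03 -0.03 -0.16 0 0.6 0' 35; python3 -c "
from h import *
rd()"; python3 -m inch '0 0.02 -0.02 -0.08 0 0.3 0;0 0.03 -0.02 -0.16 0 0.6 0;0 0.03 -0.02 -0.16 0 0.6 0;0 0.03 -0.02 -0.16 0 0.6 0' 35; python3 -c "
from h import *
rd()"
```

```text
t: 7.25
eef_pos: [0.5549, 0.0837, 0.0996]
ee_rot: [-3.125, -0.001, -1.784]
force: [-1.5, -0.7, 5.1]
width: 0.0108
t 7.25 w 0.0108 Fbox [-1.475 -0.77   5.089] M tool [-0.795  0.422  0.039] d hinge [ 0.165 -0.002  0.02 ] rot [-3.125e+00 -1.000e-03 -1.784e+00] q6 0.84
t: 7.75
eef_pos: [0.5551, 0.0837, 0.0981]
ee_rot: [-3.136, -0.003, -1.784]
force: [-2.9, -0.5, 4.8]
width: 0.0107
t 7.75 w 0.0107 Fbox [-2.87  -0.667  4.821] M tool [-0.98   0.127 -0.033] d hinge [ 0.166 -0.002  0.018] rot [-3.136e+00 -3.000e-03 -1.784e+00] q6 0.85
```

```bash
python3 -m inch '0 -0.02 0 -0.08 0 0.3 0;0 -0.02 0 -0.16 0 0.6 0;0 -0.02 0 -0.16 0 0.6 0;0 -0.02 0 -0.16 0 0.6 0' 35; python3 -c "
from h import *
rd()"; python3 -m inch '0 0.0 0 -0.07 0 0.3 0;0 0 0 -0.14 0 0.5 0;0 0 0 -0.14 0 0.5 0;0 0 0 -0.14 0 0.5 0' 35; python3 -c "
from h import *
rd()"
```

```text
t: 8.25
eef_pos: [0.5552, 0.0837, 0.0966]
ee_rot: [3.138, -0.005, -1.784]
force: [-1.3, -1.3, 4.4]
width: 0.0108
t 8.25 w 0.0108 Fbox [-1.181 -1.364  4.439] M tool [-0.257  0.486 -0.016] d hinge [ 0.166 -0.002  0.017] rot [ 3.138 -0.005 -1.784] q6 0.86
t: 8.75
eef_pos: [0.5554, 0.0837, 0.0954]
ee_rot: [3.13, -0.007, -1.784]
force: [-2.0, -1.1, 5.2]
width: 0.0107
t 8.75 w 0.0107 Fbox [-1.972 -1.243  5.157] M tool [-0.244  0.504 -0.032] d hinge [ 0.166 -0.002  0.015] rot [ 3.13  -0.007 -1.784] q6 0.86
```

```bash
python3 -m inch '0 -0.01 0 -0.06 0 0.2 0;0 -0.01 0 -0.12 0 0.4 0;0 -0.01 0 -0.12 0 0.4 0;0 -0.01 0 -0.12 0 0.4 0' 35; python3 -c "
from h import *
rd()"; python3 -m inch '0 -0.01 0 -0.06 0 0.2 0;0 -0.01 0 -0.12 0 0.4 0;0 -0.01 0 -0.12 0 0.4 0;0 -0.01 0 -0.12 0 0.4 0' 35; python3 -c "
from h import *
rd()"
```

```text
t: 9.25
eef_pos: [0.5555, 0.0837, 0.0943]
ee_rot: [3.123, -0.008, -1.784]
force: [-1.2, -0.6, 3.9]
width: 0.0108
t 9.25 w 0.0108 Fbox [-1.166 -0.719  3.852] M tool [-0.2    0.494  0.032] d hinge [ 0.166 -0.002  0.014] rot [ 3.123 -0.008 -1.784] q6 0.87
t: 9.75
eef_pos: [0.5555, 0.0837, 0.0932]
ee_rot: [3.117, -0.01, -1.783]
force: [-0.4, -1.8, 5.2]
width: 0.0107
t 9.75 w 0.0107 Fbox [-0.321 -1.809  5.212] M tool [-0.215  0.507  0.036] d hinge [ 0.166 -0.002  0.013] rot [ 3.117 -0.01  -1.783] q6 0.87
```

```bash
python3 -m inch '0 0 0 -0.06 0 0.2 0;0 0 0 -0.12 0 0.4 0;0 0 0 -0.12 0 0.4 0;0 0 0 -0.12 0 0.4 0' 35; python3 -c "
from h import *
rd()
f=grab_frame('scene'); cv2.imwrite('pics/e.png',cv2.resize(f['pixels'][130:250,190:350,::-1],None,fx=4,fy=4))"
```

```text
t: 10.25
eef_pos: [0.5556, 0.0837, 0.0924]
ee_rot: [3.11, -0.011, -1.783]
force: [-1.4, -1.5, 7.8]
width: 0.0105
t 10.25 w 0.0105 Fbox [-1.333 -1.596  7.766] M tool [-0.675  0.536  0.044] d hinge [ 0.166 -0.002  0.012] rot [ 3.11  -0.011 -1.783] q6 0.88
```

View pics/e.png

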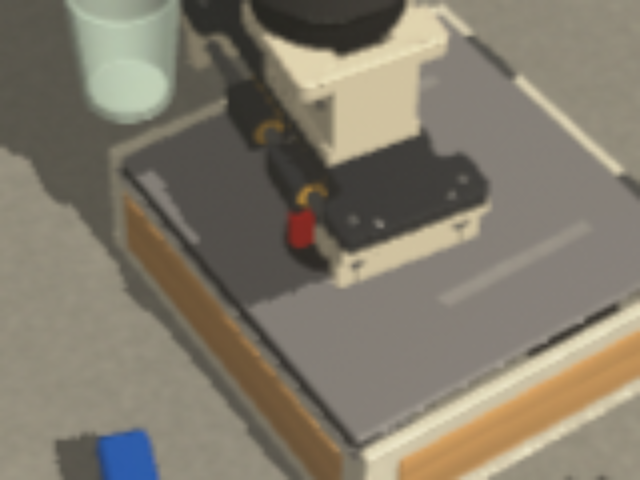

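The hatch is level with the rim in the picture, with the knob still held at about (300,235), and the force has started to rise as it meets the seal. I press in smaller steps now.

```bash
python3 -m inch '0 -0.01 0 -0.05 0 0.1 0;0 -0.01 0 -0.1 0 0.2 0;0 -0.01 0 -0.1 0 0.2 0;0 -0.01 0 -0.1 0 0.2 0' 35; python3 -c "
from h import *
rd()"; python3 -m inch '0 0 0 -0.05 0 0.1 0;0 0 0 -0.05 0 0.1 0;0 0 0 -0.05 0 0.1 0' 35; python3 -c "
from h import *
rd()"
```

```text
t: 10.8
eef_pos: [0.5557, 0.0837, 0.0919]
ee_rot: [3.107, -0.012, -1.783]
force: [-2.4, -0.1, 8.2]
width: 0.0106
t 10.8 w 0.0106 Fbox [-2.353 -0.192  8.197] M tool [-0.885  0.566  0.025] d hinge [ 0.166 -0.002  0.012] rot [ 3.107 -0.012 -1.783] q6 0.88
t: 11.18
eef_pos: [0.5557, 0.0837, 0.0919]
ee_rot: [3.106, -0.012, -1.783]
force: [-3.5, -2.4, 9.7]
width: 0.0109
t 11.18 w 0.0109 Fbox [-3.388 -2.59   9.723] M tool [-1.006  0.528  0.035] d hinge [ 0.166 -0.002  0.012] rot [ 3.106 -0.012 -1.783] q6 0.88
```

```bash
python3 -m inch '0 -0.03 0 -0.06 0 0.1 0;0 -0.04 0 -0.12 0 0.2 0;0 -0.04 0 -0.12 0 0.2 0;0 -0.04 0 -0.12 0 0.2 0' 40; python3 -c "
from h import *
rd()";  python3 -m inch '0 -0.02 0 -0.06 0 0.1 0;0 -0.02 0 -0.12 0 0.1 0;0 -0.02 0 -0.12 0 0.1 0;0 -0.02 0 -0.12 0 0.1 0' 40; python3 -c "
from h import *
rd()"
```

```text
t: 11.68
eef_pos: [0.5557, 0.0837, 0.0915]
ee_rot: [3.103, -0.013, -1.783]
force: [-1.9, -2.0, 10.3]
width: 0.0111
t 11.68 w 0.0111 Fbox [-1.8   -2.107 10.287] M tool [-0.814  0.639  0.04 ] d hinge [ 0.166 -0.002  0.012] rot [ 3.103 -0.013 -1.783] q6 0.88
t: 12.18
eef_pos: [0.5557, 0.0837, 0.0912]
ee_rot: [3.102, -0.013, -1.782]
force: [-3.1, -0.2, 10.5]
width: 0.0108
t 12.18 w 0.0108 Fbox [-3.081 -0.337 10.53 ] M tool [-1.144  0.667 -0.006] d hinge [ 0.166 -0.002  0.011] rot [ 3.102 -0.013 -1.782] q6 0.88
```

```bash
python3 -m inch '0 -0.06 0 -0.08 0 0 0;0 -0.06 0 -0.15 0 0 0;0 -0.06 0 -0.15 0 0 0;0 -0.06 0 -0.15 0 0 0' 40; python3 -c "
from h import *
rd()";  python3 -m inch '0 -0.04 0 -0.1 0 0 0;0 -0.04 0 -0.17 0 0 0;0 -0.04 0 -0.17 0 0 0;0 -0.04 0 -0.17 0 0 0' 40; python3 -c "
from h import *
rd()"
```

```text
t: 12.68
eef_pos: [0.5558, 0.0837, 0.0909]
ee_rot: [3.104, -0.012, -1.782]
force: [-2.5, -2.2, 12.7]
width: 0.0108
t 12.68 w 0.0108 Fbox [-2.368 -2.304 12.683] M tool [-1.105  0.778  0.083] d hinge [ 0.166 -0.002  0.011] rot [ 3.104 -0.012 -1.782] q6 0.88
t: 13.18
eef_pos: [0.5558, 0.0837, 0.0905]
ee_rot: [3.105, -0.012, -1.781]
force: [-4.6, -1.6, 14.0]
width: 0.0106
t 13.18 w 0.0106 Fbox [-4.51 -1.89 14.03] M tool [-1.603  0.817  0.043] d hinge [ 0.166 -0.002  0.011] rot [ 3.105 -0.012 -1.781] q6 0.88
```

Push is about 14 N, in the 12 to 15 N window. Now I turn clockwise while holding it.

```bash
python3 -m inch '0 -0.08 0 -0.13 0 0 -4;0 -0.08 0 -0.13 0 0 -8;0 -0.08 0 -0.13 0 0 -10;0 -0.08 0 -0.13 0 0 -10' 40; python3 -c "
from h import *
rd()"
```

```text
t: 13.68
eef_pos: [0.5557, 0.0835, 0.0907]
ee_rot: [3.107, -0.012, -1.956]
force: [-3.7, -2.3, 14.3]
width: 0.0109
t 13.68 w 0.0109 Fbox [-3.567 -2.537 14.285] M tool [-0.868  1.358  0.096] d hinge [ 0.166 -0.002  0.011] rot [ 3.107 -0.012 -1.956] q6 0.72
```

```bash
cat >> h.py <<'E'
def nx(k):
    p=[.4997,.0887,-.06,-.031]; s=telemetry.get_state(); rd()
    R=model(p)[2].inv()*Ro.from_euler('xyz',s["ee_rot"])
    x=R.apply([1,0,0]); print("k now",round((-np.arctan2(x[1],x[0])-np.pi/2)%(2*np.pi),3),"rotvec to k",k,rel(p,k,-.01)[1])
E
python3 -c "
from h import *
nx(.5)"
```

```text
t 13.68 w 0.0109 Fbox [-3.567 -2.537 14.285] M tool [-0.868  1.358  0.096] d hinge [ 0.166 -0.002  0.011] rot [ 3.107 -0.012 -1.956] q6 0.72
k now 0.325 rotvec to k 0.5 [ -0.4  -0.3 -10. ]
```

```bash
python3 -m inch '0 -0.08 0 -0.14 -0.2 -0.1 -5;0 -0.08 0 -0.14 -0.4 -0.3 -8;0 -0.08 0 -0.14 -0.4 -0.3 -10;0 -0.08 0 -0.14 -0.4 -0.3 -10' 40; python3 -c "
from h import *
nx(.7)"
```

```text
t: 14.18
eef_pos: [0.5555, 0.0832, 0.0908]
ee_rot: [3.116, -0.015, -2.13]
force: [-2.6, -2.8, 15.7]
width: 0.0106
t 14.18 w 0.0106 Fbox [-2.47  -2.977 15.705] M tool [-0.733  1.599 -0.019] d hinge [ 0.166 -0.002  0.011] rot [ 3.116 -0.015 -2.13 ] q6 0.54
k now 0.499 rotvec to k 0.7 [ -0.3   0.1 -11.5]
```

```bash
python3 -m inch '0 -0.06 0.04 -0.14 -0.1 0 -4;0 -0.06 0.04 -0.14 -0.2 0 -8;0 -0.06 0.04 -0.14 -0.2 0 -8' 40; python3 -c "
from h import *
nx(.8)"
```

```text
t: 14.55
eef_pos: [0.5554, 0.0831, 0.0908]
ee_rot: [3.119, -0.018, -2.27]
force: [-2.7, -3.9, 14.4]
width: 0.0109
t 14.55 w 0.0109 Fbox [-2.458 -4.099 14.407] M tool [-0.234  2.012 -0.048] d hinge [ 0.166 -0.002  0.011] rot [ 3.119 -0.018 -2.27 ] q6 0.4
k now 0.639 rotvec to k 0.8 [-0.2  0.2 -9.2]
```

```bash
python3 -m inch '0 -0.06 -0.05 -0.14 -0.1 0.1 -5;0 -0.06 -0.05 -0.14 -0.2 0.2 -9;0 -0.06 -0.05 -0.14 -0.2 0.2 -9' 40; python3 -c "
from h import *
nx(.95)"
```

```text
t: 14.92
eef_pos: [0.5553, 0.0828, 0.0908]
ee_rot: [3.12, -0.022, -2.427]
force: [-5.1, -0.3, 15.6]
width: 0.0107
t 14.93 w 0.0107 Fbox [-5.023 -0.645 15.604] M tool [-1.267  1.457  0.071] d hinge [ 0.166 -0.003  0.011] rot [ 3.12  -0.022 -2.427] q6 0.24
k now 0.797 rotvec to k 0.95 [-0.3  0.  -8.8]
```

```bash
python3 -m inch '0 -0.1 -0.02 -0.12 -0.1 0 -5;0 -0.1 -0.02 -0.12 -0.3 0 -9;0 -0.1 -0.02 -0.12 -0.3 0 -9' 40; python3 -c "
from h import *
nx(1.1)"; python3 -m inch '0 -0.1 -0.02 -0.13 -0.1 0 -4;0 -0.1 -0.02 -0.13 -0.3 0 -8;0 -0.1 -0.02 -0.13 -0.3 0 -8' 40; python3 -c "
from h import *
nx(1.15)"
```

```text
t: 15.3
eef_pos: [0.555, 0.0827, 0.0909]
ee_rot: [3.125, -0.023, -2.585]
force: [-2.6, -1.4, 13.5]
width: 0.0107
t 15.3 w 0.0107 Fbox [-2.481 -1.503 13.516] M tool [-0.27   1.197  0.129] d hinge [ 0.166 -0.003  0.011] rot [ 3.125 -0.023 -2.585] q6 0.08
k now 0.954 rotvec to k 1.1 [-0.2  0.2 -8.3]
t: 15.68
eef_pos: [0.5548, 0.0826, 0.0909]
ee_rot: [3.13, -0.024, -2.725]
force: [-3.0, -1.2, 12.1]
width: 0.0104
t 15.68 w 0.0104 Fbox [-2.873 -1.397 12.091] M tool [-0.02   1.196  0.123] d hinge [ 0.165 -0.003  0.011] rot [ 3.13  -0.024 -2.725] q6 -0.06
k now 1.094 rotvec to k 1.15 [-0.   0.3 -3.2]
```

```bash
for i in 1; do python3 -m inch '0 -0.07 -0.02 -0.13 0 0.1 -1.5;0 -0.07 -0.02 -0.13 0 0.2 -3;0 -0.07 -0.02 -0.13 0 0.2 -3' 40; done; python3 -c "
from h import *
nx(1.2)"; python3 -m inch '0 -0.07 -0.02 -0.13 0 0.1 -1.5;0 -0.07 -0.02 -0.13 0 0.1 -3;0 -0.07 -0.02 -0.13 0 0.1 -3' 40;  python3 -c "
from h import *
nx(1.25)"
```

```text
t: 16.05
eef_pos: [0.5548, 0.0826, 0.0909]
ee_rot: [3.129, -0.026, -2.777]
force: [-2.8, -0.8, 13.4]
width: 0.0106
t 16.05 w 0.0106 Fbox [-2.745 -0.956 13.447] M tool [-0.37   1.446  0.038] d hinge [ 0.165 -0.003  0.011] rot [ 3.129 -0.026 -2.777] q6 -0.11
k now 1.146 rotvec to k 1.2 [-0.1  0.2 -3.1]
t: 16.42
eef_pos: [0.5547, 0.0826, 0.0909]
ee_rot: [3.129, -0.026, -2.829]
force: [-3.5, -0.8, 14.0]
width: 0.0109
t 16.43 w 0.0109 Fbox [-3.475 -1.006 14.007] M tool [-0.229  1.449 -0.013] d hinge [ 0.165 -0.003  0.011] rot [ 3.129 -0.026 -2.829] q6 -0.16
k now 1.198 rotvec to k 1.25 [-0.2  0.2 -3. ]
```

```bash
cat >> h.py <<'E'
def mz(n=5):
    v=[]
    for i in range(n):
        grab_frame("top"); s=telemetry.get_state(); v.append(np.r_[Ro.from_euler('xyz',s["ee_rot"]).inv().apply(s["moment"])[2],s["force"][2],s["joint_efforts"][5]])
    v=np.array(v); print("mean Mz,Fz,tau6",v.mean(0).round(3),"sd",v.std(0).round(3))
E
python3 -c "
from h import *
mz()"; python3 -m inch '0 -0.07 -0.02 -0.13 0 0.1 -1.5;0 -0.07 -0.02 -0.13 -0.1 0.1 -2.5;0 -0.07 -0.02 -0.13 -0.1 0.1 -2.5' 40;  python3 -c "
from h import *
mz();nx(1.25)"
```

```text
mean Mz,Fz,tau6 [5.30e-02 1.39e+01 9.00e-03] sd [0.04  0.432 0.017]
t: 17.05
eef_pos: [0.5547, 0.0826, 0.0909]
ee_rot: [3.13, -0.026, -2.872]
force: [-2.5, -1.2, 14.5]
width: 0.0108
mean Mz,Fz,tau6 [ 1.7000e-02  1.3399e+01 -5.0000e-03] sd [0.036 0.446 0.013]
t 17.3 w 0.0105 Fbox [-2.068 -1.179 13.222] M tool [-0.224  1.451 -0.019] d hinge [ 0.165 -0.003  0.011] rot [ 3.13  -0.026 -2.872] q6 -0.2
k now 1.241 rotvec to k 1.25 [-0.1  0.2 -0.5]
```

```bash
python3 -m inch '0 -0.07 -0.02 -0.13 0 0.1 -1;0 -0.07 -0.02 -0.13 0 0.1 -2;0 -0.07 -0.02 -0.13 0 0.1 -2' 40;  python3 -c "
from h import *
mz();nx(1.25)";python3 -m inch '0 -0.07 -0.02 -0.13 0 0.1 -1;0 -0.07 -0.02 -0.13 0 0.1 -2;0 -0.07 -0.02 -0.13 0 0.1 -2' 40;  python3 -c "
from h import *
mz();nx(1.25)"
```

```text
t: 17.68
eef_pos: [0.5546, 0.0825, 0.0909]
ee_rot: [3.13, -0.026, -2.906]
force: [-3.0, -0.9, 14.2]
width: 0.0109
mean Mz,Fz,tau6 [-3.100e-02  1.339e+01 -1.100e-02] sd [0.012 0.405 0.012]
t 17.93 w 0.0109 Fbox [-3.082 -0.565 13.126] M tool [-0.153  1.43  -0.055] d hinge [ 0.165 -0.003  0.011] rot [ 3.13  -0.026 -2.906] q6 -0.23
k now 1.275 rotvec to k 1.25 [-0.1  0.1  1.5]
t: 18.3
eef_pos: [0.5546, 0.0826, 0.0909]
ee_rot: [3.13, -0.026, -2.94]
force: [-2.9, 0.1, 13.6]
width: 0.0104
mean Mz,Fz,tau6 [-0.193 13.542 -0.221] sd [0.039 0.446 0.012]
t 18.55 w 0.0106 Fbox [-2.647 -1.289 13.418] M tool [-0.177  1.396 -0.143] d hinge [ 0.165 -0.003  0.011] rot [ 3.13  -0.026 -2.94 ] q6 -0.27
k now 1.309 rotvec to k 1.25 [-0.1  0.1  3.4]
```

Torque rose by about 0.16 to 0.2 N m over the last 2 degrees (wrist -0.03 to -0.19, joint 6 -0.01 to -0.22) at a knob turn of about 1.31: that is the end stop. I ease the push off with the grip still closed, to check that the tongue holds.

```bash
python3 -m inch '0 -0.03 0 -0.06 0 0 0.2;0 0 0 0 0 0 0.2;0 0 0 0 0 0 0.2' 40; python3 -c "
from h import *
mz(3);nx(1.3)"; python3 -m inch '0 0.0 0 0.05 0 0 0;0 0 0 0.08 0 0 0;0 0 0 0.08 0 0 0' 40;  python3 -c "
from h import *
mz(3);nx(1.3)"
```

```text
t: 18.92
eef_pos: [0.5546, 0.0826, 0.091]
ee_rot: [3.13, -0.026, -2.936]
force: [-1.5, -0.9, 5.8]
width: 0.0106
mean Mz,Fz,tau6 [-0.141  6.117 -0.141] sd [0.02 0.05 0.  ]
t 19.07 w 0.0107 Fbox [-2.038 -1.92   6.122] M tool [ 0.149  0.74  -0.134] d hinge [ 0.165 -0.003  0.011] rot [ 3.13  -0.027 -2.936] q6 -0.26
k now 1.305 rotvec to k 1.3 [-0.2  0.1  0.3]
t: 19.45
eef_pos: [0.5546, 0.0826, 0.0912]
ee_rot: [3.13, -0.027, -2.936]
force: [3.1, -0.6, -5.0]
width: 0.0109
mean Mz,Fz,tau6 [-0.154 -7.495 -0.146] sd [0.017 0.738 0.   ]
t 19.6 w 0.0107 Fbox [ 5.094 -0.625 -8.506] M tool [ 0.761 -1.544 -0.158] d hinge [ 0.165 -0.003  0.011] rot [ 3.13  -0.027 -2.936] q6 -0.26
k now 1.305 rotvec to k 1.3 [-0.2  0.1  0.3]
```

The hatch holds at z = 0.0912 against a slight upward pull, so the tongue is engaged. I neutralise the force, release, and go up.

```bash
python3 -m inch '0 -0.02 0 -0.03 0 0 0.5;0 -0.02 0 -0.03 0 0 0.8;0 -0.02 0 -0.03 0 0 0.8' 20; python3 -c "
from h import *
mz(2);rd()"; python3 -m inch '0.5 0 0 0 0 0 0;0.5 0 0 0 0 0 0;0.5 0 0 0 0 0 0;0.5 0 0 0 0 0 0;0.5 0 0 0 0 0 0;0.5 0 0 0 0 0 0'; python3 -m inch '0.5 0 0 1 0 0 0;0.5 0 0 3 0 0 0;0.5 0 0 5 0 0 0;0.5 0 0 9 0 0 0;0.5 0 0 14 0 0 0; 0.5 -5 -5 14 0 0 0; 0.5 -10 -10 14 0 0 0;0.5 -10 -15 14 0 0 0;0.5 -10 -20 14 0 0 0;0.5 -10 -20 14 0 0 0'
python3 - <<'E'
from h import *
rd()
a=grab_frame("scene");b=grab_frame("top")
p=[.4997,.0887,-.06,-.025]; B,h,Rh,w=model(p)
R=[(f,red(f)[1]) for f in(a,b)]; r=tri(R); print("wing",r.x.round(4),r.fun.round(1),"model -.025",w.round(4))
for f in(a,b):
    m=red(f)[0]; e=[]
    for k in np.arange(.9,1.6,.05):
        q=np.array([(i*.023,j*.0055,z*.014) for i in(-1,1) for j in(-1,1) for z in(-1,1)])
        hull=cv2.convexHull((proj(f,w+(Rh*Ro.from_euler('z',-k)).apply(q))*16).round().astype(np.int32)); M=np.zeros(m.shape,np.uint8); cv2.fillConvexPoly(M,hull,1,shift=4)
        M=M>0; e.append(((m&M).sum()/(m|M).sum(),round(k,3)))
    print([(round(x,2),y) for x,y in sorted(e)[::-1][:3]])
cv2.imwrite("pics/f.png",np.hstack([cv2.resize(x["pixels"][130:270,u:u+170,::-1],None,fx=2.3,fy=2.3) for x,u in((a,190),(b,150))]))
E
```

```text
t: 19.98
eef_pos: [0.5546, 0.0826, 0.0912]
ee_rot: [3.13, -0.026, -2.922]
force: [2.8, -1.7, -0.4]
width: 0.0109
mean Mz,Fz,tau6 [ 0.146 -1.275  0.123] sd [0.028 0.132 0.006]
t 20.07 w 0.0108 Fbox [ 3.66  -2.091 -1.142] M tool [ 0.948 -0.808  0.174] d hinge [ 0.165 -0.003  0.011] rot [ 3.13  -0.026 -2.922] q6 -0.25
t: 20.82
eef_pos: [0.5546, 0.0826, 0.0912]
ee_rot: [3.13, -0.026, -2.922]
force: [0.4, -0.7, -0.4]
width: 0.0435
t: 22.08
eef_pos: [0.454, -0.1201, 0.2321]
ee_rot: [3.131, -0.025, -2.926]
force: [-0.6, 0.3, 0.2]
width: 0.0441
t 22.07 w 0.0441 Fbox [-0.573  0.304  0.184] M tool [-0.09   0.013  0.023] d hinge [ 0.077 -0.211  0.152] rot [ 3.131 -0.025 -2.926] q6 0.07
wing [0.557  0.0853 0.1031] [-0.7 -0.1 -0.6  0.6] model -.025 [0.5552 0.0854 0.1019]
[(np.float64(0.69), np.float64(1.55)), (np.float64(0.68), np.float64(1.4)), (np.float64(0.67), np.float64(1.5))]
[(np.float64(0.39), np.float64(1.35)), (np.float64(0.39), np.float64(1.15)), (np.float64(0.39), np.float64(1.25))]
```

View pics/f.png

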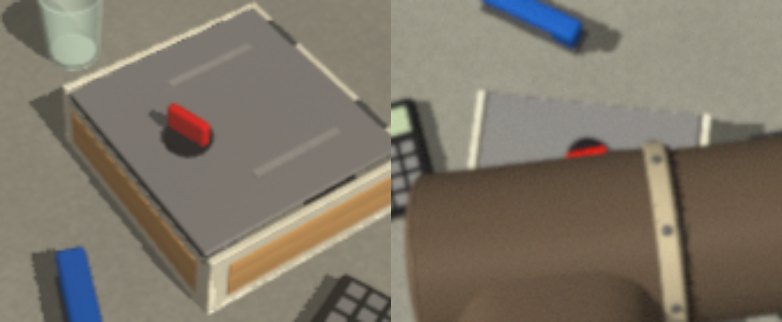

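The scene view shows the hatch flush with the rim and the wing, at about crop (188,125), turned across it. In the top view the arm's forearm hides half the wing. The robot touches nothing, so I hand in.

```bash
python3 -c "
from h import *
arm.job_done(); print(telemetry.get_state()['t'])"
```

```text
the job is handed in; nothing more can be done
the job is handed in; nothing more can be done
```

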